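Release and swing open the acrylic cabinet that holds the drawer pull

TASK

Of the two clear acrylic cabinets, find the one with the U-shaped aluminium drawer pull inside, gently press down the square push catch on its top so that its door springs ajar, then push the door's tab with the outside of the fingers to swing the door wide open, to about a right angle. Leave the other cabinet shut and do not lift or shift any of the loose things.

Things in the scene. Friction and masses are not known exactly. Their poses are not given: they have to be found in the camera images.
- pull_case: clear acrylic cabinet with aluminium edge trims and a black rubber floor 5 mm thick, fixed, 140 (x, depth) x 170 (y, width) x 170 mm (height), the drawer pull lies inside. Origin: centre of its underside; +z up; its door fills the front, which faces its own -x (towards the robot, give or take its yaw)
- pull_case_cap (a point): centre of the top face of this cabinet's push catch: a grey square button 34 x 34 mm on the cabinet's top, 40 mm behind the front and midway across the width, standing 16 mm above the cabinet's top (cap face at z = 186 mm). Pressed straight down; moves with the button
- pull_case_catch (a joint): travel of that button in m: 0 up, 0.009 fully down (5 N, springs back). Its hook lets the door go after about 6 mm
- pull_case_hinge (a point): point on the vertical hinge axis of this cabinet's door, at the height of the cabinet's top (z = 170 mm): the front left corner as seen from the robot, at (-70, +85) mm in the cabinet's frame. Axes as the cabinet's; fixed
- pull_case_tab (a point): middle of the top edge, on the inner (cabinet) side, of the door's aluminium finger tab: an upright plate 50 mm wide, 6 mm thick, rising 27 mm above the cabinet's top (its top at z = 197 mm), 140 mm from the hinge axis along the door (it spans 115 to 165 mm). The inner face of door and tab lies in the plane through the hinge axis. Moves with the door; its +x is the door's inward normal, its -y runs along the door away from the hinge
- pull_case_door (a joint): door angle in rad: 0 shut, grows as the free edge swings out towards the robot, stop at 1.75. Door 170 mm wide, hinged on the left (+y) edge. While hooked it cannot open; once the hook lets go a spring ejector drives it to about 0.4 rad within a second; from there it swings with light friction (1 to 2 N at the tab) and stays where it is left
- latch_case: clear acrylic cabinet with aluminium edge trims and a black rubber floor 5 mm thick, fixed, 140 (x, depth) x 170 (y, width) x 170 mm (height), of the same make, the door latch lies inside; its door is to stay shut. Origin: centre of its underside; +z up; its door fills the front, which faces its own -x (towards the robot, give or take its yaw)
- latch_case_cap (a point): centre of the top face of this cabinet's push catch: a grey square button 34 x 34 mm on the cabinet's top, 40 mm behind the front and midway across the width, standing 16 mm above the cabinet's top (cap face at z = 186 mm). Pressed straight down; moves with the button
- latch_case_catch (a joint): travel of that button in m: 0 up, 0.009 fully down (5 N, springs back). Its hook lets the door go after about 6 mm
- latch_case_hinge (a point): point on the vertical hinge axis of this cabinet's door, at the height of the cabinet's top (z = 170 mm): the front left corner as seen from the robot, at (-70, +85) mm in the cabinet's frame. Axes as the cabinet's; fixed
- latch_case_tab (a point): middle of the top edge, on the inner (cabinet) side, of the door's aluminium finger tab: an upright plate 50 mm wide, 6 mm thick, rising 27 mm above the cabinet's top (its top at z = 197 mm), 140 mm from the hinge axis along the door (it spans 115 to 165 mm). The inner face of door and tab lies in the plane through the hinge axis. Moves with the door; its +x is the door's inward normal, its -y runs along the door away from the hinge
- latch_case_door (a joint): door angle in rad: 0 shut, grows as the free edge swings out towards the robot, stop at 1.75. Door 170 mm wide, hinged on the left (+y) edge. While hooked it cannot open; once the hook lets go a spring ejector drives it to about 0.4 rad within a second; from there it swings with light friction (1 to 2 N at the tab) and stays where it is left
- pull: aluminium drawer pull, a U of flat bar, 134 mm long with two 14 mm wide legs, 60 mm deep over all, 12 mm thick, lying loose and flat inside pull_case, legs towards the back; origin under its middle
- latch: zinc door latch (barrel bolt on a 60 x 80 x 4 mm plate, 19 mm high), lying loose inside latch_case; origin under its middle
- mallet: mallet lying on the shelf to the right of the cabinets: blue silicone head 54 mm diameter x 85 mm, wooden handle 200 mm, loose; origin under the middle of its length, head towards its +x, handle towards -x; 54 mm high
- funnel: black plastic funnel standing mouth down on the shelf to the left of the cabinets, 110 mm across, 115 mm high, loose; origin under its centre
Things that resemble listed ones, but are neither listed nor needed, are in the scene too. What is shaped like the latch_case but orange or yellow is not meant.

How it is judged:
On the way, in this order (a step that is already met when the one before it is completed fails the run):
1. the catch has been pressed and the door has sprung ajar (value of joint pull_case_door between 0.2 and 0.9 rad), for 0.2 s.
2. the door has been pushed wide open (value of joint pull_case_door above 1.1 rad), for 0.2 s.
At the end, for the whole second after the job is handed in: The door of the cabinet with the drawer pull stands open by more than 1.1 rad, at rest, both catches are back up, the other cabinet's door is shut (under 0.05 rad), and mallet, funnel, latch and pull are within 30 mm of where they were (value of joint pull_case_door above 1.1 rad and value of joint latch_case_door below 0.05 rad and velocity of joint pull_case_door between -0.05 and 0.05 rad/s and value of joint each of pull_case_catch, latch_case_catch below 0.002 m and distance of each of mallet, funnel, latch, pull from where it was at the start of the episode below 0.03 m); the robot touches nothing.
It fails at once if the other cabinet's door was released (value of joint latch_case_door above 0.05 rad).
It fails at once if a cabinet was pushed with more than 50 N (contact force between any of pull_case, latch_case and the arm above 50 N or contact force between any of pull_case, latch_case and the fingers above 50 N).
It fails at once if a loose thing was lifted or shifted (distance of any of mallet, funnel, latch, pull from where it was at the start of the episode above 0.03 m).
It also fails if it takes over 45 s, if anything falls off the work surface, if the arm or the gripper's body presses on something with over 40 N, if the wrist force passes 120 N, or if a joint passes its speed limit or range.

ROBOT

A 6-joint arm with a two-finger parallel gripper is mounted at the origin on the work surface. World frame = base frame: x ahead of the robot, y to its left, z up, the work surface at z = 0. Lengths are in m, angles in rad, forces in N, time in s.
With the tool pointing down it reaches from about 0.275 to 0.825 m from the base axis. Payload 4.9 kg.
Tool frame: the origin (TCP) lies at the very end of the fingers, on their centre line; the grasp point (between the pads) lies 19 mm behind it; x points along the fingers, y is the direction in which the jaws open and shut, and the axes are right-handed (so a half turn about x gives the same grasp; the last joint's range is limited). The gripper opens to 85 mm and grips with 20 to 120 N. Pads are 22 mm wide; open, the fingers measure 114 mm over their backs; the gripper's body (76 mm by 85 mm) begins 54 mm behind the grasp point. The pads swing forward as they close: fully open they stand 13 mm farther back than shut.
Start: joints at [-1.333, 0.326, -0.193, 1.052, 0, 1.437], TCP at [0.2, -0.512, 0.231] pointing down, gripper open.
Joint ranges: [-2.65, 2.65], [-0.97, 1.79], [-1.3, 1.35], [-1.93, 2.1], [-1.47, 1.37], [-3.14, 3.14]. Speed limits (rad/s): [2.57, 2.57, 3.14, 3.14, 3.14, 3.14].

INTERFACE

Orientations are given as a rotation vector (axis times angle).
In Python, from workcell import arm gives the robot as it stands. Calls block until the motion is done:
- arm.goto(position, orientation): joint-space move of the TCP to a pose.
- arm.move_linear(position, rotation=None, feed=0.15, force_limit=None): straight line of the TCP; rotation=None keeps the orientation; feed is the mean speed in m/s. With force_limit (N) it stops when the force on the tool has changed by that much, and returns True; else False.
- arm.goto_joints(angles): joint-space move.
- arm.gripper_to(opening): finger opening in m; the grip force is fixed at half the most; returns when the fingers have stopped.
- arm.pause(seconds).
- arm.solve_ik(position, orientation): joint angles nearest the present ones, or None.
- arm.state(): the state.
- arm.snapshot(name): name is "scene" or "top"; returns a dict with "img" (420x560x3 uint8, red, green, blue), "camera_matrix" (3x3 intrinsics, pixels), "T" (4x4, takes a point from camera to world coordinates). Camera axes: x right, y up, looking along -z (the intrinsics and any distortion apply to the point x, -y, -z); pixel columns grow to the right and rows downward; lengths in m; the calibration is good to about 2 mm. A picture is of the moment at which its call begins. There is no depth.
A pose or a line that the arm cannot do raises arm.MotionError and nothing moves.
- arm.job_done(): hands the job in, once; it reports no verdict.
Trained networks look in the newest picture that a camera, given by its name, has taken for a name from the list of things; names that differ only in an ending like _2 or _b are one class to them, and where a whole thing is asked for, a point or a joint stands for the part that bears it (a point fixed in the world has none). Each returns a list of dicts, best first, with "p" (0 to 1); they miss things now and then, are a little off and sometimes report something else, mostly with a low value. They report only what shows in the picture. A call takes as long as a camera call. They do not tell look-alikes from the thing itself.
- arm.recognise(camera, name): "rect" ([centre column, centre row, width, height] in pixels, round what is visible of it).
- arm.landmark_of(camera, name): "pixel" ([row, column] in pixels: a listed point, or the origin of a listed thing).
The state is a dict: "clock": time; "qpos": joint angles; "qd": joint speeds; "tau": joint torques, N m; "tcp_pos": TCP position; "eef_rot": TCP orientation; "force": force on the tool from outside, world axes, zero at the start; "wrist_torque": the same for the moment, N m; "opening": finger opening in m.
Only numpy, scipy, OpenCV 4.12 (cv2) and the standard library are available. Lean on these libraries where they do the work, as an engineer would, in place of code of your own. Each camera call takes 0.05 s, during which the arm holds its last target. There are 200 camera calls.

## Working session

There is one attempt and no reset: what is moved stays moved. The work goes in short steps, each a Python script; the robot and the scene stay as the last script left them, time stands still between calls to the robot, and variables do not carry over. Pictures are saved under pics/ and viewed, about 8 in all and at most 12, crops included, and the job is handed in when it is done.

```bash
mkdir -p pics; ls
python3 - <<'E'
from workcell import arm
import cv2,numpy as np
for c in("scene","top"):
    s=arm.snapshot(c); cv2.imwrite(f"pics/{c}0.png",cv2.cvtColor(s["img"],cv2.COLOR_RGB2BGR))
    print(c,s["camera_matrix"].round(1).tolist(),s["T"].round(3).tolist(),[k for k in s])
    for n in("pull_case_cap","pull_case_tab","pull_case_hinge","pull","latch","mallet","funnel","pull_case"):
        print(n,[(np.round(d["pixel"],1).tolist(),round(d["p"],2)) for d in arm.landmark_of(c,n)])
print(arm.state()["clock"],arm.state()["eef_rot"])
E
```

```text
pics
scene [[394.1, 0.0, 286.6], [0.0, 394.1, 205.9], [0.0, 0.0, 1.0]] [[-0.999, -0.042, 0.014, 0.533], [0.045, -0.948, 0.317, 0.34], [0.0, 0.317, 0.948, 1.152], [0.0, 0.0, 0.0, 1.0]] ['img', 'camera_matrix', 'T']
pull_case_cap [([131.8, 251.7], 0.45)]
pull_case_tab [([109.9, 265.7], 0.73)]
pull_case_hinge [([162.0, 272.2], 0.65)]
pull []
latch []
mallet [([86.1, 288.9], 0.66)]
funnel []
pull_case [([163.5, 246.2], 0.73)]
top [[461.4, 0.0, 272.7], [0.0, 461.4, 211.6], [0.0, 0.0, 1.0]] [[0.021, 0.995, -0.094, 0.412], [-1.0, 0.021, -0.005, -0.02], [-0.003, 0.094, 0.996, 1.269], [0.0, 0.0, 0.0, 1.0]] ['img', 'camera_matrix', 'T']
pull_case_cap [([179.6, 349.8], 0.49)]
pull_case_tab [([191.4, 377.4], 0.56)]
pull_case_hinge [([199.1, 315.4], 0.89), ([162.1, 205.8], 0.23)]
pull []
latch []
mallet [([230.1, 434.2], 0.72), ([207.2, 121.9], 0.16)]
funnel [([207.7, 121.3], 0.74)]
pull_case []
0.9 [ 2.01831274  0.37958818 -2.01830951]
```

View pics/scene0.png

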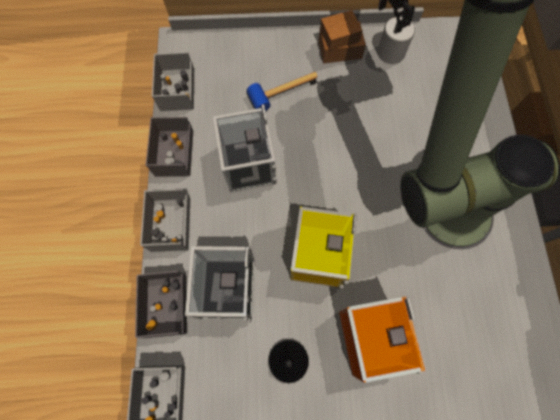

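View pics/top0.png

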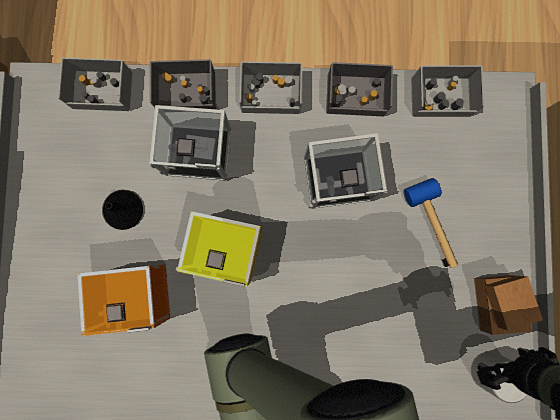

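Scene and top views show two clear cabinets: left at top-view (col 188, row 143) and right at (347, 170). Yellow (220, 248) and orange (115, 300) are decoys. The mallet is at (430, 215) and the funnel at (123, 208). The pull could be in either clear cabinet, so I'll crop both.

Run:
```python
import cv2,numpy as np
t=cv2.imread("pics/top0.png");s=cv2.imread("pics/scene0.png")
f=lambda i,x,y:cv2.convertScaleAbs(cv2.resize(i[y:y+90,x:x+120],(400,300),interpolation=cv2.INTER_CUBIC),alpha=1.5,beta=25)
cv2.imwrite("pics/crop0.png",np.vstack([np.hstack([f(t,130,97),f(t,288,125)]),np.hstack([f(s,160,238),f(s,185,100)])]))
```

```text
(no output)
```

View pics/crop0.png

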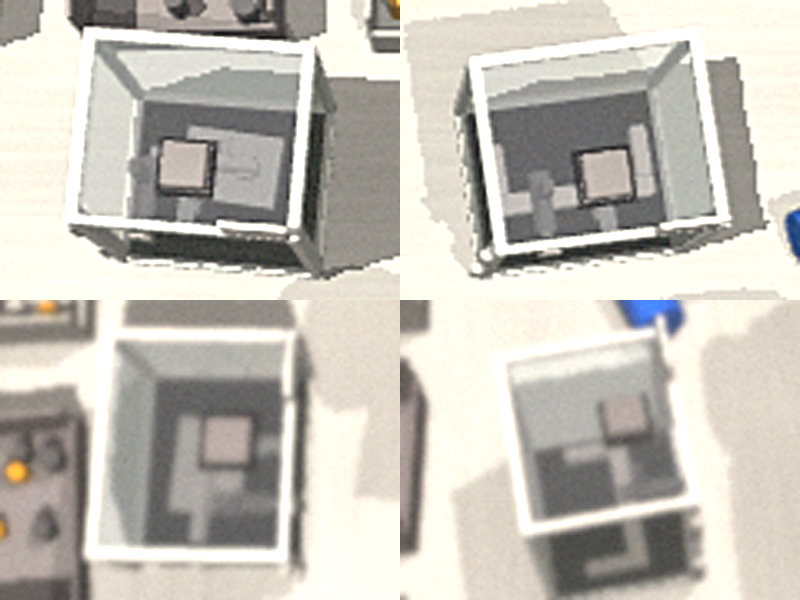

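Left cabinet: rectangular plate with bolt, so the latch. Right cabinet: a bar with two legs running to the back, the U-shaped pull (top view 347,170). The right one is pull_case. Next I'll fit its pose from both views.

```bash
cat > h.py <<'E'
from workcell import arm
import numpy as np
from scipy.optimize import least_squares
from scipy.spatial.transform import Rotation as R
def ray(s,r,c,z):
    K,T=s["camera_matrix"],s["T"]; d=T[:3,:3]@(np.diag([1,-1,-1])@np.linalg.solve(K,[c,r,1.])); o=T[:3,3]
    return (o+d*(z-o[2])/d[2])[:2]
def fit(obs):  # obs: (local xy, world xy)
    L,W=(np.array(a) for a in zip(*obs))
    rot=lambda a:np.array([[np.cos(a),-np.sin(a)],[np.sin(a),np.cos(a)]])
    f=lambda p:((L@rot(p[2]).T+p[:2]-W)*1e3).ravel()
    r=least_squares(f,[*W.mean(0),0],loss="soft_l1",f_scale=3.); return r.x,f(r.x).reshape(-1,2).round(1)
def down(phi): # tool x down, tool y (jaws) along heading phi
    y=np.array([np.cos(phi),np.sin(phi),0]);x=np.array([0,0,-1.]);return R.from_matrix(np.c_[x,y,np.cross(x,y)]).as_rotvec()
E
python3 - <<'E'
from h import *
loc={"cap":(-.03,0,.186),"tab":(-.07,-.055,.197),"hinge":(-.07,.085,.17)}
exp={"top":{"R":(170,350),"L":(143,188)},"scene":{"R":(140,247),"L":(282,220)}}
obs={"R":[],"L":[]}; lab={"R":[],"L":[]}
for c in exp:
  s=arm.snapshot(c)
  for k,l in loc.items():
    for d in arm.landmark_of(c,f"pull_case_{k}")+arm.landmark_of(c,f"latch_case_{k}"):
      for w,e in exp[c].items():
        if np.hypot(*(np.array(d["pixel"])-e))<55: obs[w].append((l[:2],ray(s,*d["pixel"],l[2])));lab[w].append((c,k,np.round(d["pixel"]).tolist(),round(d["p"],2)))
  if c=="top":
    rim=[(142.4,309),(133.4,377.4),(190.4,387),(200,317)]
    for p,l in zip(rim,[(.07,.085),(.07,-.085),(-.07,-.085),(-.07,.085)]): obs["R"].append((l,ray(s,*p,.17)));lab["R"].append(("rim",))
for w in obs:
  x,e=fit(obs[w]);print(w,x.round(4))
  for a,b,o in zip(lab[w],e,obs[w]):print(a,b,o[1].round(3))
for n in("mallet","funnel"):
  for d in arm.landmark_of("top",n): pass
for p,z in(((192,404),.03),((265,455),.02),((180,440),.03)):print(ray(arm.snapshot("top"),*p,z))
E
```

```text
R [ 0.631  -0.1901  0.1482]
('top', 'cap', [178.0, 350.0], 0.67) [2.8 0.3] [ 0.598 -0.195]
('top', 'tab', [190.0, 376.0], 0.58) [-0.3  0.9] [ 0.57  -0.256]
('top', 'hinge', [198.0, 313.0], 0.87) [-2.7 -6.4] [ 0.552 -0.11 ]
('rim',) [1.1 2.3] [ 0.687 -0.098]
('rim',) [0.5 0. ] [ 0.712 -0.264]
('rim',) [1.3 2.3] [ 0.573 -0.287]
('rim',) [2.9 2.8] [ 0.546 -0.119]
('scene', 'cap', [135.0, 249.0], 0.66) [-11.2  -3.6] [ 0.612 -0.191]
('scene', 'tab', [114.0, 262.0], 0.46) [-3.7 -5.4] [ 0.574 -0.249]
('scene', 'hinge', [161.0, 273.0], 0.81) [0.6 0.8] [ 0.549 -0.117]
L [ 0.7019  0.1963 -0.0496]
('top', 'cap', [142.0, 188.0], 0.74) [-5.3  4.1] [0.677 0.194]
('top', 'tab', [161.0, 204.0], 0.57) [-0.6 -5.3] [0.63 0.15]
('top', 'hinge', [163.0, 150.0], 0.79) [ 7.7 -1. ] [0.628 0.286]
('scene', 'cap', [279.0, 227.0], 0.48) [ 0.8 -0.4] [0.671 0.198]
('scene', 'tab', [256.0, 244.0], 0.91) [ 1.1 -1. ] [0.628 0.146]
('scene', 'hinge', [313.0, 242.0], 0.9) [-1.6  4.9] [0.638 0.28 ]
[ 0.59000517 -0.36684498]
[ 0.39646167 -0.50534871]
[ 0.62484976 -0.46452518]
```

Pull cabinet is at (0.631, -0.190), yaw 0.148, with most residuals around 3 mm (worst 11 mm, the scene-view cap). The cap should be near (0.602, -0.195). Now closing the gripper, moving above the cap and checking IK for the sweep.

```bash
cat >> h.py <<'E'
C=np.array([.631,-.1901]);YAW=.148
Rz=np.array([[np.cos(YAW),-np.sin(YAW)],[np.sin(YAW),np.cos(YAW)]])
w=lambda l:C+Rz@np.array(l)
def push(th,off,z,r=.14):
    return np.r_[w(np.array([-.07,.085])+r*np.array([-np.sin(th),-np.cos(th)])+off*np.array([np.cos(th),-np.sin(th)])),z],down(YAW-th+FL)
FL=np.pi
E
python3 - <<'E'
from h import *
import h,cv2
p=arm.state()["tcp_pos"]
for fl in(0,np.pi):
  h.FL=fl
  print(fl,[(None if (q:=arm.solve_ik(*push(t,.015,.178))) is None else q[-1].round(2) if hasattr(q,'round') else round(q[-1],2)) for t in(.4,.8,1.2,1.5)])
  print(arm.solve_ik(np.r_[w([-.03,0]),.25],down(YAW+fl)))
E
```

```text
0 [np.float64(1.25), np.float64(1.62), np.float64(2.04), np.float64(2.39)]
[-0.42958485  0.47140473  0.07554024  1.17493183  0.          0.99321148]
3.141592653589793 [np.float64(-1.89), np.float64(-1.52), np.float64(-1.1), np.float64(-0.75)]
[-4.29584845e-01  4.71404734e-01  7.55402363e-02  1.17493183e+00
 -4.44089210e-16 -2.14838117e+00]
```

```bash
sed -i 's/^FL=np.pi/FL=0./' h.py
python3 - <<'E'
from h import *
import cv2
p=arm.state()["tcp_pos"]
arm.gripper_to(0.)
arm.move_linear(np.r_[p[:2],.34])
c=w([-.03,0])
arm.goto(np.r_[c,.30],down(YAW))
arm.move_linear(np.r_[c,.205],feed=.1)
s=arm.state();print(s["clock"],s["tcp_pos"],s["force"],s["opening"])
ims=[cv2.cvtColor(arm.snapshot(k)["img"],cv2.COLOR_RGB2BGR) for k in("top","scene")]
f=lambda i,x,y:cv2.resize(i[y:y+120,x:x+120],(400,400),interpolation=cv2.INTER_CUBIC)
cv2.imwrite("pics/above.png",np.hstack([f(ims[0],288,110),f(ims[1],190,80)]))
E
```

```text
6.45 [ 0.60179603 -0.1947867   0.20580386] [ 0.51344955 -0.84902034 -0.24803813] -0.00017926171646458086
```

View pics/above.png

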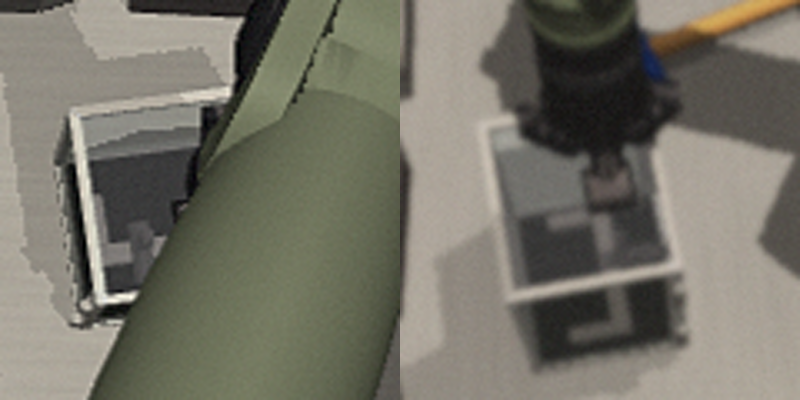

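The scene crop shows the fingertips directly above the cap (tip about (608,165), cap (608,190)). Pressing now with a force guard.

Run:
```python
from h import *
import cv2
c=w([-.03,0])
f0=arm.state()["force"]
hit=arm.move_linear(np.r_[c,.1785],feed=.03,force_limit=12)
s=arm.state();print(hit,s["tcp_pos"],s["force"]-f0)
arm.pause(.4);s=arm.state();print(s["tcp_pos"],s["force"]-f0)
arm.move_linear(np.r_[c,.24],feed=.1)
arm.pause(.5)
for k in("top","scene"):
  sn=arm.snapshot(k);cv2.imwrite(f"pics/ajar_{k}.png",cv2.cvtColor(sn["img"],cv2.COLOR_RGB2BGR))
  for d in arm.landmark_of(k,"pull_case_tab"):
    x=ray(sn,*d["pixel"],.197);l=Rz.T@(x-C)-[-.07,.085];print(k,d["p"],d["pixel"],"r",np.hypot(*l),"th",np.arctan2(-l[0],-l[1]))
i=cv2.imread("pics/ajar_scene.png");cv2.imwrite("pics/ajar.png",cv2.resize(i[60:220,160:360],(600,480),interpolation=cv2.INTER_CUBIC))
print(arm.state()["clock"])
```

```text
False [ 0.6012346  -0.19444564  0.17878607] [-1.31875558  0.03701655  4.54445939]
[ 0.60123735 -0.19446626  0.17849715] [-1.08536308  0.40900443  4.16813335]
scene 0.57 [110.3, 285.2] r 0.14767141638441553 th 0.41583778854542497
9.45
```

View pics/ajar.png

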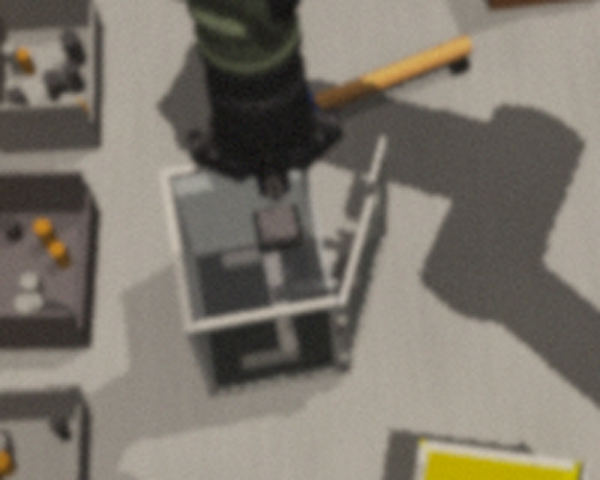

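The door is ajar at about 0.42 rad (tab at crop (370,190)), matching the expected 0.4. Next: come down behind the tab and sweep along the hinge arc.

Run:
```python
from h import *
import cv2
f0=arm.state()["force"]
arm.move_linear(*push(.4,.032,.24),feed=.15)
print("down hit",arm.move_linear(*push(.4,.032,.179),feed=.1,force_limit=10))
arm.move_linear(*push(.4,.017,.179),feed=.05,force_limit=15)
for th in np.arange(.5,1.51,.1):
    h=arm.move_linear(*push(th,.015,.179),feed=.1,force_limit=15)
    s=arm.state();print(round(th,2),h,(s["force"]-f0).round(1),round(s["clock"],1))
    if h: break
arm.pause(.3)
arm.move_linear(*push(th,.035,.179),feed=.08)
arm.move_linear(*push(th,.035,.30),feed=.15)
for k in("top","scene"):
  sn=arm.snapshot(k);cv2.imwrite(f"pics/open_{k}.png",cv2.cvtColor(sn["img"],cv2.COLOR_RGB2BGR))
  for d in arm.landmark_of(k,"pull_case_tab"):
    x=ray(sn,*d["pixel"],.197);l=Rz.T@(x-C)-[-.07,.085];print(k,d["p"],d["pixel"],"r",np.hypot(*l),"th",np.arctan2(-l[0],-l[1]))
print(arm.state()["clock"])
i=cv2.imread("pics/open_scene.png");cv2.imwrite("pics/open.png",cv2.resize(i[60:340,130:410],(600,600),interpolation=cv2.INTER_CUBIC))
```

```text
down hit False
0.5 False [-1.1  0.7 -0.6] 11.7
0.6 False [ 0.7 -0.1 -0.2] 12.0
0.7 False [-0.7  0.7  0.2] 12.3
0.8 False [ 0.3  0.8 -0.2] 12.6
0.9 False [-0.   0.9  0.5] 12.9
1.0 False [ 0.3  0.2 -0.9] 13.2
1.1 False [-0.7 -0.1  0.3] 13.4
1.2 False [ 0.4  0.4 -0.3] 13.7
1.3 False [-0.8  0.4  0.4] 14.0
1.4 False [-0.5  0.1  0.2] 14.3
1.5 False [ 0.3  0.7 -0.2] 14.6
top 0.6 [254.0, 328.7] r 0.13461521305647275 th 1.502013793314216
top 0.26 [176.3, 349.5] r 0.09174574422198545 th -0.4461672484949962
scene 0.82 [143.9, 323.5] r 0.14189776520697092 th 1.4772185229265387
16.4667
```

View pics/open.png

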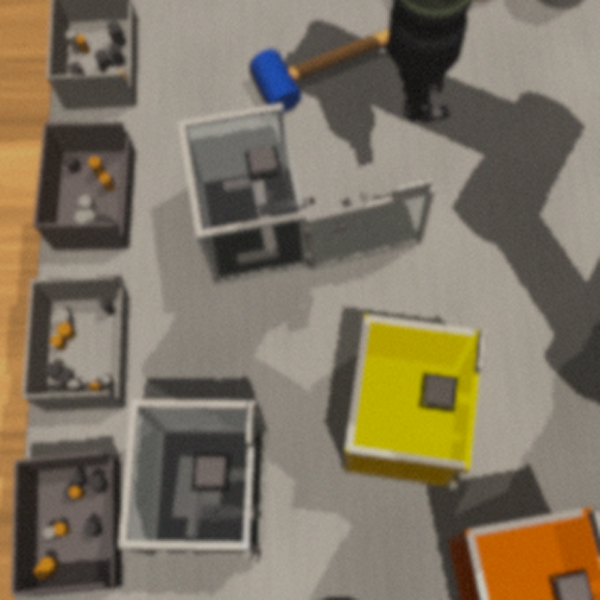

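The door stands wide open (crop (370,205), about 1.48–1.50 rad). The other cabinet is shut, the mallet and pull look unmoved, and the gripper is clear. Handing in.

Run:
```python
from h import *
arm.pause(.3)
for k in("mallet","funnel"):
  arm.snapshot("top");print(k,[d["pixel"] for d in arm.landmark_of("top",k)][:1])
arm.job_done()
```

```text
mallet [[230.6, 432.1]]
funnel [[208.8, 120.2]]
the job is handed in; nothing more can be done
```

The door of the cabinet holding the U-shaped drawer pull now stands wide open, and the job was handed in about 17 s into the 45 s. No verdict is reported back, so this rests on my own checks.

- **Choosing:** the pull lies in the right-hand clear cabinet. The left-hand one holds the latch and was never approached.
- **Pressing:** I pushed the catch down about 7.5 mm with about 4.5 N. The door sprang ajar to about 0.42 rad, as measured in one camera view.
- **Opening:** I came down behind the tab with closed fingers and swept it around the hinge, then backed off and raised the gripper to z = 0.30. Contact forces stayed within sensor noise.

**Last checks**
- The two cameras put the door at 1.50 and 1.48 rad. The pictures show the other cabinet shut and the gripper touching nothing.
- The mallet and funnel were found within about 2 pixels of where they started, within the detector's noise. The pull and latch were judged only by eye, because the networks never detected them. I did not measure that the catches had sprung back up.
- **Disagreements:** one scene-view detection of the cap was 11 mm off the fitted pose. After the push, one low-confidence (0.26) tab detection in the top view fell on the cap, and I ignored it.

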